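# Set up the flat-faced stake in its bench holder

### The job

Set up the flat-faced stake for hammering: swing the steel dust cover right aside off the bench holder's socket, then take the flat-faced (block-headed) stake from the sloping rest and lower its tapered shank into the socket, not letting it drop, until it stands upright and fully home. Let go, then bed the taper by pressing the fingertips straight down on the flat face with a firm push of about 15 N, and leave it standing free. Leave the domed stake, the brass dish and the file where they are.

Things in the scene. Friction and masses are not known exactly. Their poses are not given: they have to be found in the camera images.
- flat_head (a point): Centre of the head of the flat-faced stake (forged steel, one piece, 130 mm long, 0.8 kg): a block 56 mm along own x, 36 along own y, 34 high along own z (z: up the stake, from tip to working face). At the start it leans 46 degrees from the vertical on one of the rest's two places, head up, own y level, hooked by its shoulder over the rest's upper edge. Grasp it across its 36 mm.
- flat_shoulder (a point): Centre of the underside (shoulder) of the flat-faced stake's head, on its axis, 17 mm below flat_head; same axes. From here a square tapered shank runs 96 mm down to the tip: 25 mm square at the shoulder, 13 mm square at the tip, its sides parallel to the head's.
- flat_tip (a point): Centre of the small end of the flat-faced stake's shank, 113 mm below flat_head along the stake's axis; same axes.
- rest_edge (a point): Middle of the upper edge of the sloping wooden rest (fixed), 85 mm above the bench. Own x: level, the way the board falls (40 degrees from level); own y along the edge. Board 220 mm wide, 125 mm long. The two stakes lie 50 mm either side of the middle, heads clear of the board on the -x side, shanks on the board between 9 mm high strips that begin 35 mm down the slope. Stakes lift straight out.
- socket (a point): Centre of the square mouth of the tapered socket, on the level top of the cast-iron holder (fixed), 100 mm above the bench; z up, x and y along the square's sides. Mouth 24 mm square, same taper as the shank (3.5 degrees a side), open below. The stake may go in any of four ways round; home, its shoulder is 4 mm above the mouth (the taper carries it). Top 60 mm square; foot 130 mm square, 14 mm thick.
- cover (a joint): Swivel dust cover of the socket: a flat steel plate 4 mm thick, 34 mm wide, on the holder's top, turning about an upright pin. 0 = shut over the mouth; grows as it opens, counter-clockwise seen from above, to a stop at 2.0 rad. Under 1 N at the knob moves it; it stays where it is left. Past 1.2 rad it is clear of the stake's head.
- cover_knob (a point): Middle of the upright knob on the cover's free end, 86 mm from the pivot pin: 18 mm in diameter at most, from 104 mm up to 133 mm above the bench; this point is at 118 mm. Axes turn with the cover.
- cover_hinge (a point): The cover's pivot pin on the holder's +x side, 56 mm from the middle of the mouth; this point is at the plate's upper face, 104 mm above the bench; the pin's head stands 6 mm higher.
- dome_head (a point): Bystander: middle of the round head (52 mm across, 36 mm high, rounded top) of the domed stake, which leans in the other place of the rest on a shank like that of the flat-faced stake.
- dish_mid (a point): Bystander: middle of a brass dish, 104 mm across, 24 mm high, on the bench.
- file_mid (a point): Bystander: flat hand file with a black handle, lying on the bench along own x (from -150 to +145 mm of this point), at most 27 mm high.
There are look-alikes about, which are no part of the job. What is shaped like the part that bears flat_head but blue or turquoise is not meant.

How it is judged:
By the outcome, as a careful person would: the job done as asked, in the order asked, and still so for the second after the job is handed in, with the robot touching nothing.
It also fails if it takes over 72 s, if anything falls off the work surface, if the arm or the gripper's body presses on something with over 40 N, if the wrist force passes 120 N, or if a joint passes its speed limit or range.

### The arm

A 7-joint arm with a two-finger parallel gripper is mounted at the origin on the work surface. World frame = base frame: x ahead of the robot, y to its left, z up, the work surface at z = 0. Lengths are in m, angles in rad, forces in N, time in s.
With the tool pointing down it reaches from about 0.425 to 0.925 m from the base axis. Payload 6.8 kg.
Tool frame: the origin (TCP) lies between the finger pads; the fingertips stand 14 mm ahead of it and the grasp point (between the pads) lies 5 mm behind it (robot.tip_reach is the distance from the TCP to the fingertips, in m); x points along the fingers, y is the direction in which the jaws open and shut, and the axes are right-handed (so a half turn about x gives the same grasp; the last joint's range is limited). The gripper opens to 88 mm and grips with 3 to 60 N. Pads are 20 mm wide; open, the fingers measure 115 mm over their backs; the gripper's body (75 mm by 178 mm) begins 61 mm behind the grasp point.
Start: joints at [1.239, 0.477, 0.022, 1.555, -0.011, 1.109, -0.083], TCP at [0.15, -0.658, 0.237] pointing down, gripper open.
Joint ranges: [-2.96, 2.96], [-0.34, 2.1], [-1.41, 1.46], [0.24, 2.44], [-1.37, 4.51], [0.17, 1.92], [-2.96, 2.96]. Speed limits (rad/s): [2.39, 2.39, 3.14, 3.14, 3.14, 3.14, 3.14].

### API

Orientations are given as a rotation vector (axis times angle).
In Python, from plant import robot gives the robot as it stands. The module is installed in compiled form; this text tells all that it offers. Calls block until the motion is done:
- robot.move_pose(position, orientation): joint-space move of the TCP to a pose.
- robot.move_straight(position, ori=None, feed=0.15, stop_force=None): straight line of the TCP; ori=None keeps the orientation; feed is the mean speed in m/s. With stop_force (N) it stops when the force on the tool has changed by that much, and returns True; else False.
- robot.move_joints(angles): joint-space move.
- robot.grip(opening, effort=None): finger opening in m; effort is the grip in N (None keeps the last); returns when the fingers have stopped.
- robot.sleep(seconds).
- robot.solve_ik(position, orientation): joint angles nearest the present ones, or None.
- robot.camera(name): name is "scene" or "side" or "wrist"; returns a dict with "image" (384x512x3 uint8, blue, green, red), "range_z" (384x512 float32, m along the optical axis (not along the pixel's ray), 0 where there is no reading), "camera_matrix" (3x3 intrinsics, pixels), "rvec" (rotation vector, rad) and "tvec" (3), from world to camera coordinates, as OpenCV has them. Camera axes: x right, y down, z forward; pixel columns grow to the right and rows downward; lengths in m; the calibration is good to about 2 mm. A picture is of the moment at which its call begins.
A pose or a line that the arm cannot do raises robot.IKError and nothing moves.
- robot.hand_in(): hands the job in, once; it reports no verdict.
Readings, each from a call of its own:
- robot.get_time(): time.
- robot.get_qpos(): joint angles.
- robot.get_qvel(): joint speeds.
- robot.get_tau(): joint torques, N m.
- robot.get_ee_pos(): TCP position.
- robot.get_orientation(): TCP orientation.
- robot.get_wrist_force(): force on the tool from outside, world axes, zero at the start.
- robot.get_moment(): the same for the moment, N m.
- robot.get_width(): finger opening in m.
Only numpy, scipy, OpenCV 4.12 (cv2) and the standard library are available. Lean on these libraries where they do the work, as an engineer would, in place of code of your own. Each camera call takes 0.05 s, during which the arm holds its last target. There are 200 camera calls.

## Working session

There is one attempt and no reset: what is moved stays moved. The work goes in short steps, each a Python script; the robot and the scene stay as the last script left them, time stands still between calls to the robot, and variables do not carry over. Pictures are saved under pics/ and viewed, about 8 in all and at most 12, crops included, and the job is handed in when it is done.

```bash
ls; mkdir -p pics; cat > h.py <<'E'
import numpy as np, cv2
from plant import robot
from scipy.spatial.transform import Rotation as R
def snap(n):
    c=robot.camera(n); return c
def cloud(c):
    K=c["camera_matrix"]; z=c["range_z"]; v,u=np.indices(z.shape)
    P=np.stack([(u-K[0,2])*z/K[0,0],(v-K[1,2])*z/K[1,1],z],-1)
    Rm=cv2.Rodrigues(np.array(c["rvec"],float))[0]
    W=(P-np.array(c["tvec"]).ravel())@Rm
    W[z==0]=np.nan
    return W
def ray(c,u,v,h):
    K=c["camera_matrix"];Rm=cv2.Rodrigues(np.array(c["rvec"],float))[0];t=np.array(c["tvec"]).ravel()
    o=-Rm.T@t; d=Rm.T@np.array([(u-K[0,2])/K[0,0],(v-K[1,2])/K[1,1],1])
    return o+d*(h-o[2])/d[2]
E
python3 - <<'E'
from h import *
for n in("scene","side"):
    c=snap(n); np.savez(n+"0.npz",**c); cv2.imwrite(f"pics/{n}0.png",cv2.resize(c["image"],(800,600)))
    W=cloud(c); print(n,(c["range_z"]==0).mean(), -cv2.Rodrigues(np.array(c["rvec"],float))[0].T@np.array(c["tvec"]).ravel())
print(robot.get_time(),robot.get_orientation(),robot.tip_reach)
E
```

```text
pics
scene 0.0037587483723958335 [ 1.23827714 -0.34800565  1.27434654]
side 0.003997802734375 [0.44623395 0.64842791 0.54108614]
0.1 [ 2.10335405  0.23808001 -2.10404676] 0.014
```

View pics/scene0.png

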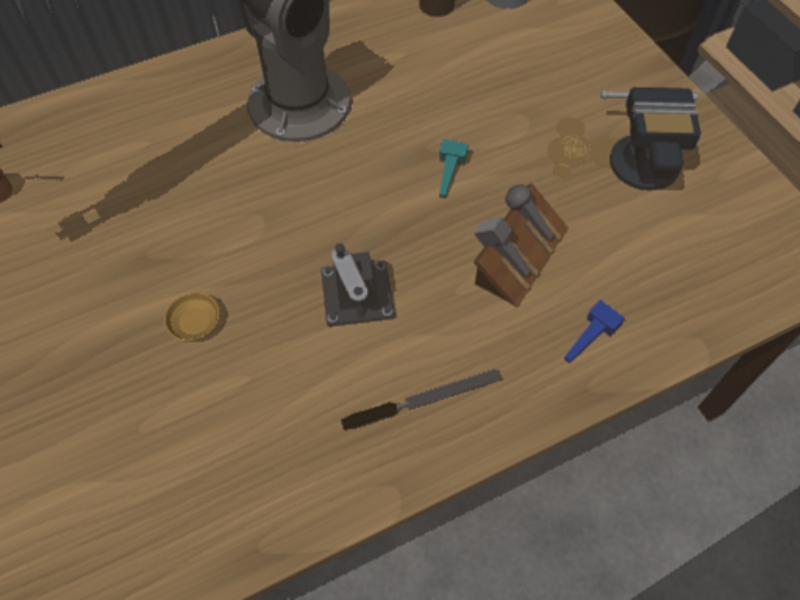

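View pics/side0.png

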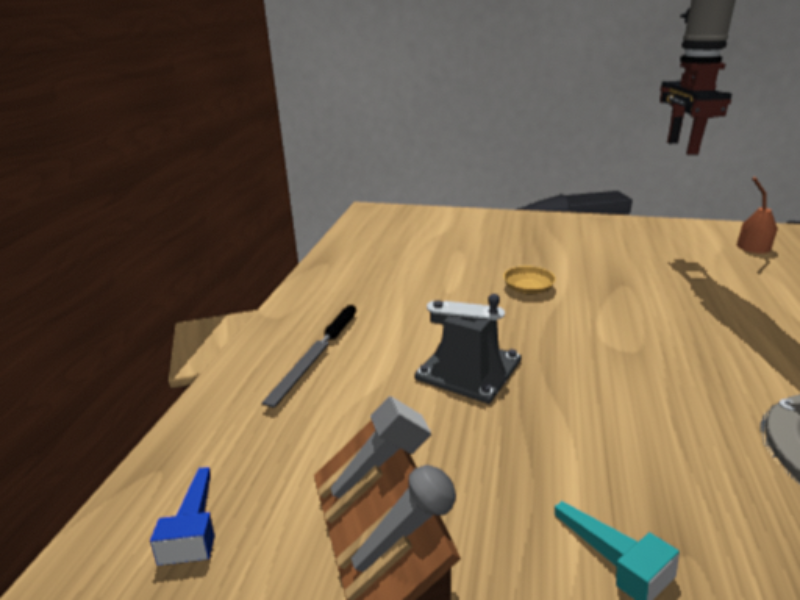

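The scene view shows the holder at about (355,290), with the knob at (340,250) and the pin at (358,291). The flat-faced stake's head is at (494,232), the domed one at (518,197), and the blue and turquoise stakes are decoys. The side view agrees: flat head (400,425), dome (432,490), knob (494,300), pin (437,305).

```bash
python3 - <<'E'
from h import *
pts={"scene":dict(knob=(340,250),hinge=(358,291),mouthplate=(349,272),head=(494,230),dome=(518,195),dish=(193,317),file=(400,405),restA=(483,262),restB=(533,187),foot1=(333,318),foot2=(388,311),foot3=(381,266),foot4=(327,272)),
"side":dict(knob=(494,299),hinge=(437,305),head=(400,425),headtop=(412,420),dome=(432,488),fA=(425,371),fB=(512,355),fC=(487,390))}
for n in pts:
    c=dict(np.load(n+"0.npz")); W=cloud(c)
    for k,(u,v) in pts[n].items():
        print(n,k,np.round(W[int(v*.64),int(u*.64)],3))
c=dict(np.load("scene0.npz")); W=cloud(c); 
# holder foot & plates
m=(W[...,2]>.009)&(W[...,2]<.02); 
hsv=cv2.cvtColor(c["image"],cv2.COLOR_BGR2HSV)
v,u=np.indices(m.shape); reg=(u>195)&(u<262)&(v>150)&(v<215)
P=W[m&reg][:,:2]; r=cv2.minAreaRect(P.astype(np.float32)*1000); print("foot",r,len(P))
m=(W[...,2]>.101)&(W[...,2]<.108)&reg; P=W[m][:,:2]; print("plate",cv2.minAreaRect(P.astype(np.float32)*1000),len(P))
m=(W[...,2]>.113)&reg; print("knob",W[m].mean(0),W[m][:,2].max(),m.sum())
E
```

```text
scene knob [ 0.497 -0.108  0.13 ]
scene hinge [ 0.581 -0.11   0.114]
scene mouthplate [ 0.534 -0.107  0.106]
scene head [0.587 0.162 0.137]
scene dome [0.527 0.249 0.126]
scene dish [ 0.431 -0.395  0.006]
scene file [ 0.773 -0.121  0.018]
scene restA [0.607 0.134 0.08 ]
scene restB [0.494 0.313 0.077]
scene foot1 [ 0.564 -0.158  0.026]
scene foot2 [ 0.598 -0.061  0.028]
scene foot3 [ 0.497 -0.029  0.023]
scene foot4 [ 0.466 -0.129  0.026]
side knob [ 0.489 -0.099  0.13 ]
side hinge [ 0.576 -0.099  0.111]
side head [0.566 0.188 0.121]
side headtop [0.556 0.176 0.122]
side dome [0.516 0.272 0.126]
side fA [ 0.584 -0.051  0.021]
side fB [ 0.458 -0.119  0.02 ]
side fC [ 0.488 -0.019  0.023]
foot ((501.16534423828125, -92.31901550292969), (157.19436645507812, 179.16590881347656), 71.69293212890625) 831
plate ((539.4368896484375, -100.2823715209961), (67.61911010742188, 112.92272186279297), 75.3662109375) 379
knob [ 0.50041371 -0.10653276  0.12779255] 0.13497045807220664 41
```

```bash
cat >> h.py <<'E'
def ori(yaw,tilt=None):
    """tool straight down, jaw axis (tool y) at world yaw"""
    x=np.array([0,0,-1.]); y=np.array([np.cos(yaw),np.sin(yaw),0]); return R.from_matrix(np.c_[x,y,np.cross(x,y)]).as_rotvec()
E
python3 - <<'E'
from h import *
y0=R.from_rotvec(robot.get_orientation()).as_matrix(); print(y0.round(2))
ims=[]
for i,(p,yaw) in enumerate([((.53,-.10,.33),np.pi/2),((.58,.18,.36),np.pi/2)]):
    # choose nearest half-turn
    q=min((robot.solve_ik(p,ori(a)) for a in (yaw,yaw+np.pi)),key=lambda q:9 if q is None else abs(q[6]))
    robot.move_joints(q); robot.sleep(.2)
    c=snap("wrist"); np.savez(f"w{i}.npz",**c); ims.append(c["image"])
    print(robot.get_time(),q.round(2) if hasattr(q,'round') else q)
cv2.imwrite("pics/w01.png",cv2.resize(np.hstack(ims),(800,300)))
E
```

```text
[[-0.    0.22 -0.98]
 [ 0.   -0.98 -0.22]
 [-1.   -0.    0.  ]]
2.775 [ 0.77  0.27 -0.84  1.72  0.21  1.25  1.45]
4.125 [ 0.27  0.41 -0.93  1.52  0.33  1.38  0.89]
```

View pics/w01.png

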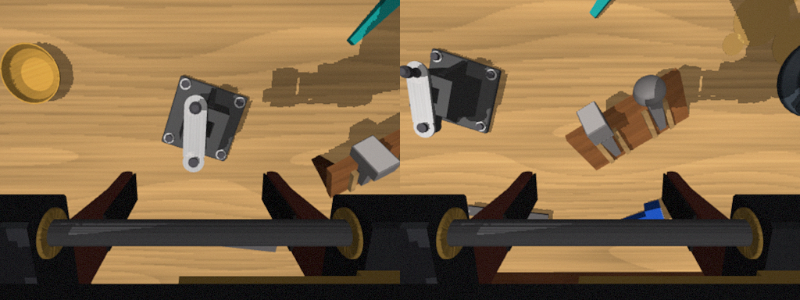

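```bash
python3 - <<'E'
from h import *
def zone(W,cx,cy,r): return np.hypot(W[...,0]-cx,W[...,1]-cy)<r
def rect(P): 
    r=cv2.minAreaRect(P.astype(np.float32)*1000); return np.round(r[0],1),np.round(r[1],1),round(r[2],1)
W0=cloud(dict(np.load("w0.npz"))); W1=cloud(dict(np.load("w1.npz")))
img=np.load("w0.npz")["image"]
for nm,W in(("w0",W0),("w1",W1)):
    z=W[...,2]; Z=zone(W,.535,-.095,.105)
    m=Z&(z>.011)&(z<.017); print(nm,"foot",rect(W[m][:,:2]),m.sum(),np.median(z[m]))
    m=Z&(z>.097)&(z<.102); print("top",rect(W[m][:,:2]),m.sum())
    m=Z&(z>.1025)&(z<.106); print("plate",rect(W[m][:,:2]),m.sum())
    m=Z&(z>.108)&(z<.113); print("pin",W[m].mean(0),m.sum(), "ktop",W[Z&(z>.129)].mean(0),rect(W[Z&(z>.129)][:,:2]),z[Z].max())
print("bench z",[np.nanmedian(W[...,2][zone(W,.4,-.2,.05)]) for W in (W0,)])
for nm,W,src in(("w0",W0,"w0.npz"),("w1",W1,"w1.npz")):
    hsv=cv2.cvtColor(np.load(src)["image"],cv2.COLOR_BGR2HSV)
    dx=W[2:,1:-1]-W[:-2,1:-1]; dy=W[1:-1,2:]-W[1:-1,:-2]
    n=np.cross(dy,dx); n/=np.linalg.norm(n,axis=-1,keepdims=True)+1e-12; n=n*np.sign(n[...,2:])
    C=W[1:-1,1:-1]; S=hsv[1:-1,1:-1,1]
    m=zone(C,.575,.175,.055)&(C[...,2]>.09)&(S<60)
    N=n[m];P=C[m]; print(nm,"head pts",len(P), P.mean(0), P.min(0),P.max(0))
    k=cv2.kmeans(N.astype(np.float32),3,None,(3,50,1e-4),5,cv2.KMEANS_PP_CENTERS)
    for i in range(3):
        s=k[1].ravel()==i; Q=P[s]; d=np.linalg.norm(N[s]-np.median(N[s],0),axis=1)<.15; Q=Q[d]
        c=Q.mean(0); u=np.linalg.svd(Q-c)[2]; e=(Q-c)@u.T
        print(len(Q),"c",c.round(4),"n",(u[2]*np.sign(u[2][2])).round(3),"ext",np.ptp(e,axis=0).round(4),"u0",u[0].round(3))
E
```

```text
w0 foot (array([522.3, -90.6]), array([128.8, 128.9]), 71.7) 3643 0.013166401378174363
top (array([ 534.2, -100. ]), array([ 70.2, 115.2]), 71.4) 1166
plate (array([ 532.8, -106.3]), array([ 34. , 119.2]), 87.3) 1827
pin [ 0.5752835  -0.10846941  0.10931281] 111 ktop [ 0.5075145  -0.09901111  0.40791595] (array([511.3, -99.3]), array([133.5,  58.8]), 89.8) 0.4343007560740609
w1 foot (array([522.1, -89.6]), array([129.8, 128.7]), 71.4) 2790 0.012923446536642336
top (array([535.7, -97.2]), array([ 67.4, 116.9]), 72.4) 1474
plate (array([ 533. , -105.4]), array([ 35.7, 118.9]), 86.6) 1453
pin [ 0.55570943 -0.10606263  0.10924919] 133 ktop [ 0.48992895 -0.10203044  0.13107474] (array([ 490.2, -103. ]), array([14.1, 15.1]), 58.2) 0.13378186176306966
bench z [np.float64(-0.0008929791085898717)]
w0 head pts 2094 [0.56613978 0.16503432 0.1173187 ] [0.53519144 0.14126126 0.09001806] [0.60396719 0.19817734 0.13852675]Traceback (most recent call last):
  File "<stdin>", line 21, in <module>
cv2.error: OpenCV(4.12.0) /io/opencv/modules/core/src/kmeans.cpp:147: error: (-7:Iterations do not converge) kmeans: can't update cluster center (check input for huge or NaN values) in function 'generateCentersPP'
```

```bash
cat > head.py <<'E'
from h import *
def zone(W,cx,cy,r): return np.hypot(W[...,0]-cx,W[...,1]-cy)<r
def ana(src,nm):
    W=cloud(src); hsv=cv2.cvtColor(src["image"],cv2.COLOR_BGR2HSV)
    dx=W[2:,1:-1]-W[:-2,1:-1]; dy=W[1:-1,2:]-W[1:-1,:-2]
    n=np.cross(dy,dx); n/=np.linalg.norm(n,axis=-1,keepdims=True)+1e-12; n=n*np.sign(n[...,2:])
    C=W[1:-1,1:-1]; S=hsv[1:-1,1:-1,1]
    m=zone(C,.575,.175,.055)&(C[...,2]>.09)&(S<60)&np.isfinite(n).all(-1)
    N=n[m];P=C[m]; print(nm,"head pts",len(P), P.min(0).round(3),P.max(0).round(3))
    k=cv2.kmeans(N.astype(np.float32),3,None,(3,50,1e-4),5,cv2.KMEANS_PP_CENTERS)
    for i in range(3):
        s=k[1].ravel()==i; d=np.linalg.norm(N[s]-np.median(N[s],0),axis=1)<.2; Q=P[s][d]
        if len(Q)<20: print("few");continue
        c=Q.mean(0); u=np.linalg.svd(Q-c)[2]; nn=u[2]*np.sign(u[2][2])
        g=abs((Q-c)@nn)<.003; Q=Q[g]; c=Q.mean(0); u=np.linalg.svd(Q-c,full_matrices=False)[2]; nn=u[2]*np.sign(u[2][2])
        h=np.cross([0,0,1],nn); h/=np.linalg.norm(h); f=np.cross(nn,h)
        e=np.c_[Q@h,Q@f]; r=cv2.minAreaRect((e*1000).astype(np.float32))
        ctr=h*r[0][0]/1000+f*r[0][1]/1000+nn*(c@nn)
        print(len(Q),"n",nn.round(3),"h",h.round(3),"rectctr",ctr.round(4),"size",np.round(r[1],1),round(r[2],1))
E
python3 - <<'E'
from head import *
for s in("w0.npz","w1.npz","side0.npz","scene0.npz"): ana(dict(np.load(s)),s)
E
```

```text
w0.npz head pts 2050 [0.535 0.141 0.09 ] [0.604 0.198 0.139]
few
102 n [-0.624 -0.382  0.682] h [ 0.523 -0.853  0.   ] rectctr [0.5594 0.1648 0.1173] size [53.2 32. ] 88.7
10 n [ 0.482 -0.875  0.039] h [ 0.876  0.482 -0.   ] rectctr [0.5768 0.1558 0.1145] size [44.8  9.4] 34.1
w1.npz head pts 23456 [0.536 0.122 0.097] [0.604 0.228 0.464]
87 n [ 0.998 -0.021  0.053] h [ 0.021  1.    -0.   ] rectctr [0.5621 0.1732 0.2961] size [334.9  98.7] 89.0
741 n [ 0.996 -0.003  0.094] h [ 0.003  1.    -0.   ] rectctr [0.5715 0.162  0.2933] size [349.3  99.6] 84.8
200 n [ 1.    -0.006  0.019] h [ 0.006  1.    -0.   ] rectctr [0.5569 0.1883 0.2931] size [ 89.5 346.5] 5.7
side0.npz head pts 881 [0.536 0.143 0.09 ] [0.604 0.202 0.138]
38 n [0.782 0.475 0.404] h [-0.52   0.854  0.   ] rectctr [0.5886 0.1873 0.1128] size [30.4 48.8] 12.5
few
86 n [ 0.484 -0.874  0.048] h [ 0.875  0.485 -0.   ] rectctr [0.5646 0.1881 0.1033] size [50.6 40.3] 45.7
scene0.npz head pts 321 [0.537 0.14  0.09 ] [0.607 0.203 0.14 ]
few
few
29 n [-0.612 -0.383  0.692] h [ 0.531 -0.848  0.   ] rectctr [0.5631 0.1644 0.1215] size [27.7 46. ] 3.1
```

```bash
python3 - <<'E'
from head import *
from scipy.spatial import cKDTree
L=[]
for s in("w0.npz","w1.npz","side0.npz","scene0.npz"):
    src=dict(np.load(s)); W=cloud(src); S=cv2.cvtColor(src["image"],cv2.COLOR_BGR2HSV)[...,1]
    P=W[zone(W,.575,.175,.06)&(W[...,2]>.09)&(W[...,2]<.16)&(S<60)]
    yaw=np.radians(31)
    for what,n0f in (("face",lambda y:np.array([-np.sin(.803)*np.cos(y),-np.sin(.803)*np.sin(y),np.cos(.803)])),("back",lambda y:np.array([np.cos(.803)*np.cos(y),np.cos(.803)*np.sin(y),np.sin(.803)])),("sidefar",lambda y:np.array([-np.sin(y),np.cos(y),0])),("sidenear",lambda y:np.array([np.sin(y),-np.cos(y),0]))):
        n=n0f(yaw); d=P@n; hist,ed=np.histogram(d,np.arange(d.min()-.002,d.max()+.003,.002)); 
        # outermost strong plane
        i=[j for j in range(len(hist)) if hist[j]>.4*hist.max()][-1]; d0=ed[i]+.001
        for _ in range(6):
            Q=P[abs(P@n-d0)<.0025]
            if len(Q)<40: break
            c=np.median(Q,0)*0+Q.mean(0); u=np.linalg.svd(Q-c,full_matrices=False)[2][2]; u*=np.sign(u@n)
            if u@n<.97: break
            n=u; d0=c@n
        if len(Q)<40: print(s,what,"few");continue
        h=np.cross([0,0,1],n); h/=np.linalg.norm(h); f=np.cross(n,h)
        e=np.c_[Q@h,Q@f]; lo,hi=np.percentile(e,1,0),np.percentile(e,99,0); m=(lo+hi)/2
        print(s,what,len(Q),n.round(3),"yaw",np.degrees(np.arctan2(n[1],n[0])).round(1),"ctr",(h*m[0]+f*m[1]+n*d0).round(4),"ext",((hi-lo)*1000).round(1))
E
```

```text
w0.npz face 1540 [-0.615 -0.383  0.689] yaw -148.1 ctr [0.5597 0.165  0.1176] ext [34.4 54. ]
w0.npz back 327 [0.557 0.312 0.77 ] yaw 29.2 ctr [0.5849 0.1796 0.1269] ext [33.5 32.8]
w0.npz sidefar 605 [-0.489  0.872 -0.039] yaw 119.3 ctr [0.5767 0.1562 0.1133] ext [54.4 44.8]
w0.npz sidenear 605 [ 0.489 -0.872  0.039] yaw -60.7 ctr [0.5767 0.1562 0.1133] ext [54.4 44.8]
w1.npz face 1010 [-0.615 -0.37   0.696] yaw -149.0 ctr [0.5596 0.1664 0.1179] ext [34.9 53.8]
w1.npz back 539 [0.572 0.347 0.743] yaw 31.2 ctr [0.5851 0.1819 0.1258] ext [34.8 33.8]
w1.npz sidefar 200 [-0.518  0.855 -0.028] yaw 121.2 ctr [0.5616 0.1856 0.1179] ext [59.5 37.5]
w1.npz sidenear 195 [ 0.511 -0.859  0.013] yaw -59.3 ctr [0.5773 0.1594 0.1179] ext [59.7 37.4]
side0.npz face 233 [-0.63  -0.34   0.699] yaw -151.6 ctr [0.5595 0.1666 0.1192] ext [36.1 54.1]
side0.npz back 272 [0.579 0.359 0.732] yaw 31.8 ctr [0.5852 0.1813 0.1268] ext [35.9 32.7]
side0.npz sidefar 433 [-0.52   0.854  0.018] yaw 121.3 ctr [0.5613 0.1865 0.1134] ext [52.9 45.5]
side0.npz sidenear 435 [ 0.521 -0.854 -0.02 ] yaw -58.6 ctr [0.5614 0.1865 0.1134] ext [52.9 45.4]
scene0.npz face 104 [-0.607 -0.389  0.693] yaw -147.3 ctr [0.5611 0.1645 0.1192] ext [37.4 56.1]
scene0.npz back 76 [0.57  0.383 0.727] yaw 33.9 ctr [0.5871 0.1792 0.1281] ext [38.5 33.8]
scene0.npz sidefar 110 [-0.514  0.857 -0.029] yaw 120.9 ctr [0.5796 0.1561 0.1134] ext [53.5 44.5]
scene0.npz sidenear 108 [ 0.518 -0.855  0.019] yaw -58.8 ctr [0.5806 0.1565 0.1134] ext [55.6 44.5]
```

```bash
cat >> h.py <<'E'
HINGE=np.array([.5753,-.1080]); SOCK=np.array([.5222,-.0901]); SYAW=np.radians(-18.4)
A=np.array([-np.sin(.803)*np.cos(np.radians(31)),-np.sin(.803)*np.sin(np.radians(31)),np.cos(.803)])
HEAD=np.array([.5697,.1718,.1078])
def tool(x,y): 
    x=np.array(x)/np.linalg.norm(x); y=np.array(y)/np.linalg.norm(y); return R.from_matrix(np.c_[x,y,np.cross(x,y)]).as_rotvec()
def cov(th,z,s=0):
    w=np.radians(161.6)+th
    return np.r_[HINGE+.086*np.array([np.cos(w),np.sin(w)]),z],ori(w+np.pi/2+s*np.pi)
GY=np.array([np.sin(np.radians(31)),-np.cos(np.radians(31)),0])
E
python3 - <<'E'
from h import *
f=lambda q: None if q is None else np.round(q,2)
for s in(0,1):
    print("cover",s,[f(robot.solve_ik(*cov(t,.124,s))) for t in(.256,1.1,1.88)])
G=HEAD+.006*A
for s in(1,-1):
    o=tool(-A,s*GY); t=G-.005*A
    print("grasp",s,[f(robot.solve_ik(p,o)) for p in(t+.08*A,t,t+np.array([0,0,.13]))])
for k in range(4): print("sock",k,f(robot.solve_ik(np.r_[SOCK,.122],ori(SYAW+k*np.pi/2))),f(robot.solve_ik(np.r_[SOCK,.28],ori(SYAW+k*np.pi/2))))
E
```

```text
cover 0 [array([-0.59,  0.47,  0.86,  2.11, -0.5 ,  0.78, -1.05]), array([ 0.5 ,  0.42, -0.37,  1.96,  0.21,  0.8 , -0.78]), array([ 0.62,  0.55, -0.53,  1.79,  0.34,  0.89, -0.08])]
cover 1 [array([ 0.77,  0.47, -0.85,  2.03,  0.47,  0.85,  1.16]), array([ 0.91,  0.57, -0.93,  1.93,  0.57,  0.93,  2.05]), array([ 0.95,  0.74, -1.06,  1.77,  0.73,  1.08,  2.77])]
grasp 1 [None, array([ 0.66,  0.76, -1.18,  2.35,  2.39,  0.55,  2.86]), array([-0.13,  0.13, -0.18,  2.31,  4.17,  0.17,  0.72])]
grasp -1 [None, array([ 0.66,  0.76, -1.18,  2.35,  2.39,  0.55, -0.28]), array([-0.13,  0.13, -0.18,  2.31,  4.17,  0.17, -2.42])]
sock 0 [ 0.43  0.43 -0.47  1.98  0.27  0.8  -0.51] [ 0.51  0.24 -0.54  1.82  0.14  1.12 -0.4 ]
sock 1 [ 0.67  0.5  -0.77  1.96  0.46  0.86  0.9 ] [ 0.77  0.31 -0.87  1.81  0.26  1.15  1.07]
sock 2 [ 0.84  0.61 -1.03  1.95  0.64  0.95  2.31] [ 0.97  0.41 -1.16  1.8   0.41  1.2   2.51]
sock 3 [-0.72  0.63  1.06  2.05 -0.73  0.89 -1.14] [-0.92  0.44  1.3   1.9  -0.46  1.16 -1.34]
```

```bash
python3 - <<'E'
from h import *
f=lambda q: None if q is None else np.round(q,2)
xr=np.array([np.cos(np.radians(31)),np.sin(np.radians(31)),0]); G=HEAD+.006*A
for b in (46,40,35,30,25,20,15,10,0):
    t=np.radians(b); X=np.sin(t)*xr-np.cos(t)*np.array([0,0,1]); tc=G+.005*X
    for s in (1,-1):
        o=tool(X,s*GY)
        print(b,s,[f(robot.solve_ik(p,o)) is not None for p in(tc-.07*X,tc,tc+[0,0,.05],tc+[0,0,.1],tc+[0,0,.14])])
    d=np.radians(46-b); out=[]
    for k in range(4):
        w=SYAW+k*np.pi/2   # stake own x horizontally at w (own -x toward?), jaw = own y
        ex=np.array([np.cos(w),np.sin(w),0]); ey=np.array([-np.sin(w),np.cos(w),0])
        # at grasp: stake z=A, own x: choose ox=xr*cos46+z*sin46, oy=-GY ; X in stake frame:
        z=np.array([0,0,1.]); ox=np.cos(.803)*xr+np.sin(.803)*z; 
        X2=(X@ox)*ex+(X@A)*z
        for s in(1,-1):
            out.append((k,s,[robot.solve_ik(np.r_[SOCK,h]+.005*X2,tool(X2,s*ey)) is not None for h in(.127,.2,.25)]))
    print("  ",[(k,s) for k,s,v in out if all(v)])
E
```

```text
46 1 [False, True, True, True, True]
46 -1 [False, True, True, True, True]
   [(0, 1), (0, -1), (1, 1), (1, -1), (2, 1), (2, -1), (3, 1), (3, -1)]
40 1 [True, True, True, True, True]
40 -1 [True, True, True, True, True]
   [(0, 1), (0, -1), (1, 1), (1, -1), (2, 1), (2, -1), (3, 1), (3, -1)]
35 1 [True, True, True, True, True]
35 -1 [True, True, True, True, True]
   [(0, 1), (0, -1), (1, 1), (1, -1), (2, 1), (2, -1), (3, 1), (3, -1)]
30 1 [True, True, True, True, True]
30 -1 [True, True, True, True, True]
   [(0, 1), (0, -1), (1, 1), (1, -1), (2, 1), (2, -1), (3, 1), (3, -1)]
25 1 [True, True, True, True, True]
25 -1 [True, True, True, True, True]
   [(0, 1), (0, -1), (1, 1), (1, -1), (2, 1), (2, -1), (3, 1), (3, -1)]
20 1 [True, True, True, True, True]
20 -1 [True, True, True, True, True]
   [(0, 1), (0, -1), (1, 1), (1, -1), (2, 1), (2, -1), (3, 1), (3, -1)]
15 1 [True, True, True, True, True]
15 -1 [True, True, True, True, True]
   [(0, 1), (0, -1), (1, 1), (1, -1), (2, 1), (2, -1), (3, 1), (3, -1)]
10 1 [True, True, True, True, True]
10 -1 [True, True, True, True, True]
   [(0, 1), (0, -1), (1, 1), (1, -1), (2, -1), (3, 1), (3, -1)]
0 1 [True, True, True, True, True]
0 -1 [True, True, True, True, True]
   [(0, 1), (0, -1), (1, 1), (1, -1), (3, 1), (3, -1)]
```

```bash
python3 - <<'E'
from h import *
def C(t,z): 
    p,_=cov(t,z); return p,ori(np.radians(161.6)+t+1.5*np.pi-.26)
robot.grip(.030,20)
robot.move_pose(*C(.256,.20)); print("hit",robot.move_straight(C(.256,.124)[0],feed=.1,stop_force=6))
print(robot.get_time(),robot.get_ee_pos())
for t in np.linspace(.256,1.9,8)[1:]:
    p,o=C(t,.124); r=robot.move_straight(p,o,feed=.1,stop_force=15)
    print(round(t,2),r,np.round(robot.get_wrist_force(),1),np.round(robot.get_qpos()[6],2))
    if r: break
print(robot.get_time())
p=np.array(robot.get_ee_pos()); robot.move_straight(p+[0,0,.12],feed=.2)
c=snap("side"); np.savez("side1.npz",**c); c2=snap("scene"); np.savez("scene1.npz",**c2)
i1=c["image"][150:290,220:360]; i2=c2["image"][130:230,180:280]
cv2.imwrite("pics/cov1.png",np.hstack([cv2.resize(i1,(400,400)),cv2.resize(i2,(400,400))])); print(robot.get_time())
E
```

```text
hit False
7.3083 [ 0.48996399 -0.10226961  0.12444111]
0.49 False [-0.5 -0.1 -0.3] 1.17
0.73 False [ 0.2 -0.1 -0.1] 1.4
0.96 False [-0.1 -0.4 -0.8] 1.64
1.2 False [ 0.9 -0.6 -1.3] 1.86
1.43 False [-0.2  0.8  0.2] 2.08
1.67 False [ 0.1 -0.  -0.6] 2.3
1.9 False [-0.9 -0.4 -0.2] 2.51
9.9917
10.8417
```

View pics/cov1.png

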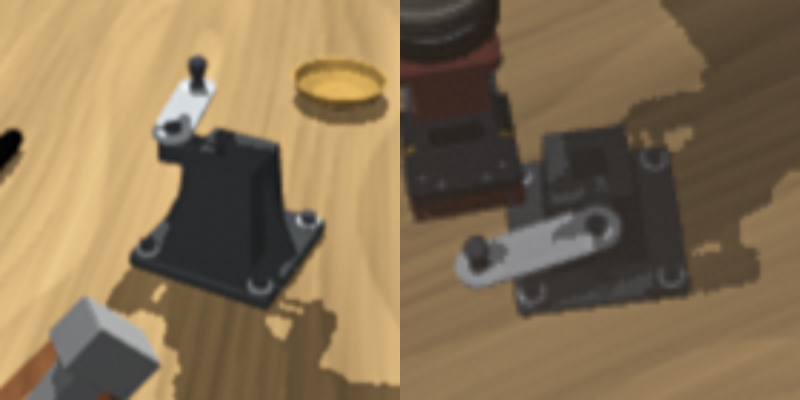

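The cover is open: the plate is swung well aside (knob at (196,70) on the left, (477,255) on the right) and the mouth is visible. Next I measure the mouth from the wrist and grasp the stake.

```bash
cat >> h.py <<'E'
XR=np.array([np.cos(np.radians(31)),np.sin(np.radians(31)),0]); B=np.radians(30)
GX=np.sin(B)*XR-np.cos(B)*np.array([0,0,1]); G=HEAD+.006*A
E
python3 - <<'E'
from h import *
q0=robot.get_qpos()
q=min((robot.solve_ik((.53,-.10,.30),ori(a)) for a in (np.pi/2,-np.pi/2)),key=lambda q:9 if q is None else abs(q[6]-1.45))
robot.move_joints(q); robot.sleep(.2); c=snap("wrist"); np.savez("w2.npz",**c)
W=cloud(c); z=W[...,2]; d=W[...,:2]-SOCK
cs,sn=np.cos(SYAW),np.sin(SYAW); l=np.stack([d[...,0]*cs+d[...,1]*sn,-d[...,0]*sn+d[...,1]*cs],-1)
m=(abs(l)<.02).all(-1); hole=m&(z<.092); top=m&(z>.095)
print("hole",hole.sum(),"rect",cv2.minAreaRect((W[hole][:,:2]*1000).astype(np.float32)))
t=(abs(l)<.036).all(-1)&(z>.0965)&(z<.1022); print("top",cv2.minAreaRect((W[t][:,:2]*1000).astype(np.float32)),np.median(z[t]))
# rays: hole contour px on plane z=.0995
cnt=max(cv2.findContours(hole.astype(np.uint8),0,2)[0],key=cv2.contourArea)[:,0,:]
Q=np.array([ray(c,u,v,.0995)[:2] for u,v in cnt]); print("mouth",cv2.minAreaRect((Q*1000).astype(np.float32)))
ys,xs=np.where(hole); y,x=int(ys.mean()),int(xs.mean())
cv2.imwrite("pics/mouth.png",cv2.resize(c["image"][max(0,y-50):y+50,max(0,x-65):x+65],(650,500)))
for s in(1,-1): print(s,[np.round(robot.solve_ik(p,tool(GX,s*GY)),2) for p in (G-.075*GX,G+.005*GX)])
print(robot.get_time(),np.round(q,2))
E
```

```text
hole 423 rect ((523.6539306640625, -90.89652252197266), (23.566394805908203, 22.165931701660156), 71.51390838623047)
top ((525.0222778320312, -91.75316619873047), (60.2969856262207, 65.42332458496094), 71.85264587402344) 0.0991616534837417
mouth ((521.7649536132812, -90.98339080810547), (23.017953872680664, 22.555419921875), 71.51417541503906)
1 [array([-0.03,  0.2 , -0.33,  2.25, -0.22,  0.19, -1.16]), array([ 0.33,  0.49, -0.8 ,  2.2 ,  1.33,  0.24, -2.61])]
-1 [array([ 0.51,  0.3 , -0.93,  2.23,  0.6 ,  0.25,  1.23]), array([ 0.33,  0.49, -0.8 ,  2.2 ,  1.33,  0.24,  0.53])]
12.2333 [ 0.87  0.34 -1.    1.75  0.31  1.21  1.37]
```

View pics/mouth.png

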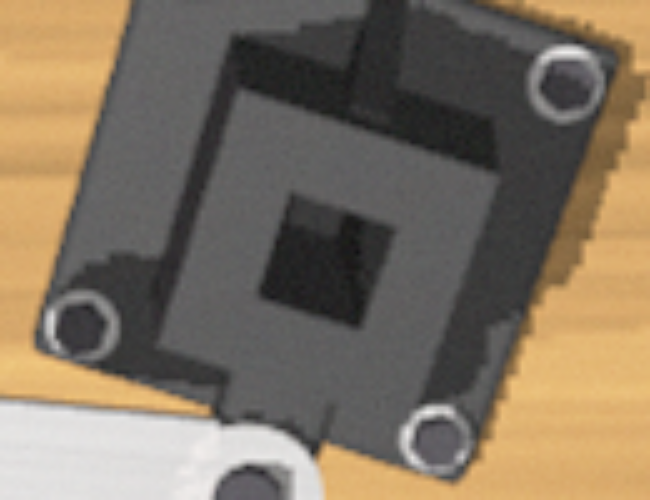

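The mouth is clear, centred at crop (328,260). It measures about 23 mm square at (0.522, -0.0907) with yaw -18.4°, which agrees with the foot. Now the grasp, with less tool tilt to stay away from the q6 limit.

```bash
sed -i 's/B=np.radians(30)/B=np.radians(22)/; s/SOCK=np.array(\[.5222,-.0901\])/SOCK=np.array([.5221,-.0905])/' h.py
python3 - <<'E'
from h import *
o=tool(GX,-GY)
robot.grip(.062)
robot.move_pose(G-.085*GX,o); print(np.round(robot.get_qpos(),2))
f0=np.array(robot.get_wrist_force())
print("hit",robot.move_straight(G+.005*GX,feed=.12,stop_force=6),np.round(robot.get_qpos(),2),robot.get_ee_pos()-(G+.005*GX))
robot.grip(.03,8); print("w",robot.get_width(),robot.get_wrist_force()-f0)
robot.grip(.02,60); print("w",robot.get_width(),robot.get_wrist_force()-f0)
c=snap("side"); i=c["image"][220:384,180:330]
c2=snap("scene"); i2=c2["image"][100:210,260:400]
cv2.imwrite("pics/grasp.png",np.hstack([cv2.resize(i,(400,437)),cv2.resize(i2,(400,437))])); print(robot.get_time())
E
```

```text
[ 0.53  0.34 -1.01  2.1   0.5   0.51  1.31]
hit False [ 0.25  0.48 -0.75  2.11  0.77  0.37  1.06] [ 0.00036093 -0.00015433  0.00052546]
w 0.035896581138628626 [ 0.28764765 -6.27619353  5.17903888]
w 0.03585481604781244 [-0.7159881  -4.84346005  5.11615676]
15.725
```

View pics/grasp.png

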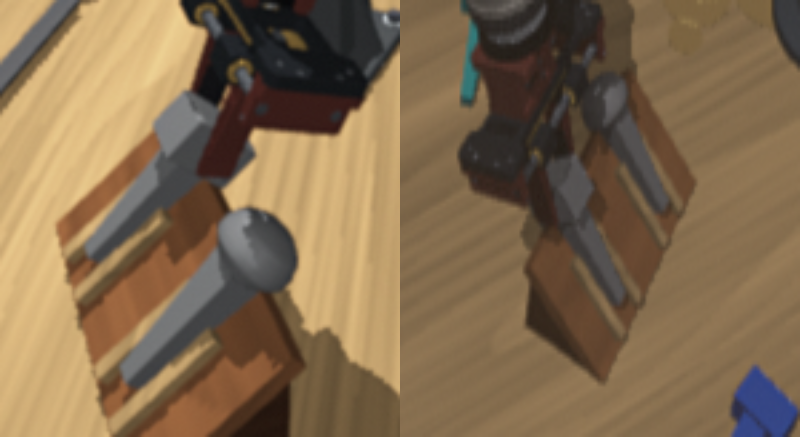

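```bash
cat >> h.py <<'E'
Z=np.array([0,0,1.]); OX=np.cos(.803)*XR+np.sin(.803)*Z
def place(headpos,k,w0=SYAW,tilt=0.0):
    """tool pose putting stake upright, head centre at headpos; own x at w0+k*90deg; tilt: extra rotation about own y"""
    w=w0+k*np.pi/2; ex=np.array([np.cos(w),np.sin(w),0]); ey=np.cross(Z,ex)
    S=np.c_[ex,ey,Z]@R.from_euler('y',tilt).as_matrix()   # stake axes in world
    S0=np.c_[OX,np.cross(A,OX),A]
    T0=R.from_rotvec(tool(GX,-GY)).as_matrix(); t0=G+.005*GX-HEAD
    M=S@S0.T
    return np.array(headpos)+M@t0, R.from_matrix(M@T0).as_rotvec()
E
python3 - <<'E'
from h import *
p=np.array(robot.get_ee_pos())
robot.move_straight(p+[0,0,.03],feed=.06); print(robot.get_width(),np.round(robot.get_wrist_force(),1))
robot.move_straight(p+[0,0,.15],feed=.2); print(robot.get_width(),np.round(robot.get_wrist_force(),1),robot.get_time())
for k in range(4):
    for h in(.25,.121):
        q=robot.solve_ik(*place([*SOCK,h],k)); print(k,h,None if q is None else np.round(q,2))
print(np.round(robot.get_qpos(),2))
E
```

```text
0.03577334928320754 [ 0.5  0.1 -6.7]
0.03576873845278237 [-0.   0.4 -8.6] 17.1333
0 0.25 [ 0.64  0.58 -0.79  1.57  0.22  1.54  1.06]
0 0.121 [ 0.58  0.7  -0.69  1.67  0.28  1.31  1.06]
1 0.25 [ 0.63  0.51 -1.06  1.79  0.74  1.47  2.16]
1 0.121 [ 0.52  0.66 -0.93  1.9   0.87  1.3   2.  ]
2 0.25 [-0.86 -0.    0.85  2.22  0.26  0.54 -2.1 ]
2 0.121 [-0.88  0.46  1.07  2.35 -1.15  0.32 -0.77]
3 0.25 [ 0.82  0.31 -0.63  1.89 -0.29  0.97  0.06]
3 0.121 [ 0.75  0.48 -0.57  2.   -0.25  0.71  0.11]
[ 0.57  0.32 -1.08  1.97  0.41  0.67  1.4 ]
```

```bash
cat > shank.py <<'E'
from h import *
def shank(c,zlo,zhi):
    W=cloud(c); z=W[...,2]; l=np.hypot(W[...,0]-SOCK[0],W[...,1]-SOCK[1])<.05
    S=cv2.cvtColor(c["image"],cv2.COLOR_BGR2HSV)[...,1]
    m=l&(z>zlo)&(z<zhi)&(S<70); return W[m],m
def axispts(P,yaw):
    """per-height slices: extents along the stake's own axes"""
    c,s=np.cos(yaw),np.sin(yaw); d=P[:,:2]-SOCK; return np.c_[d[:,0]*c+d[:,1]*s,-d[:,0]*s+d[:,1]*c,P[:,2]]
E
python3 - <<'E'
from shank import *
robot.move_pose(*place([*SOCK,.275],0)); robot.move_straight(place([*SOCK,.250],0)[0],feed=.1); robot.sleep(.2)
print(robot.get_width(),np.round(robot.get_wrist_force(),1),robot.get_time())
ims=[]
for n in("side","scene"):
    c=snap(n); np.savez(n+"2.npz",**c)
    P,m=shank(c,.115,.30); L=axispts(P,SYAW); print(n,"tip z",np.percentile(L[:,2],.5) if len(L) else None)
    for a in np.arange(.13,.27,.015):
        q=L[abs(L[:,2]-a)<.006]
        if len(q)>3: print(round(a,3),len(q),"x",(np.percentile(q[:,0],[3,97])*1000).round(1),"y",(np.percentile(q[:,1],[3,97])*1000).round(1))
    u0,v0=(270,90) if n=="side" else (180,110)
    ims.append(cv2.resize(c["image"][v0:v0+140,u0-30:u0+110],(400,400)))
cv2.imwrite("pics/over.png",np.hstack(ims))
E
```

```text
0.035721570498240825 [ 0.4  0.5 -7.7] 18.7583
side tip z 0.14087905740316345
0.145 28 x [-9.5  3.2] y [0.5 8.3]
0.16 34 x [-10.6   3. ] y [-3.7 10.1]
0.175 44 x [-11.8   5.6] y [-3.1 11.4]
0.19 51 x [-12.8   5. ] y [-1.8 12. ]
0.205 57 x [-13.6   5.5] y [-3.3 13. ]
0.22 65 x [-14.7   7.5] y [-3. 14.]
0.235 77 x [-30.8  20.9] y [-7.5 26.2]
0.25 91 x [-31.2  22.2] y [-8.8 25.6]
0.265 171 x [-30.8  14.1] y [-19.   19.8]
scene tip z 0.14006549761745982
0.145 10 x [5.2 8.7] y [-6.   5.2]
0.16 11 x [5.1 9.5] y [-5.5  5.1]
0.175 13 x [ 6.5 10. ] y [-4.4  8.5]
0.19 17 x [ 7.3 10.5] y [-6.2 10.1]
0.205 15 x [ 7.3 12.4] y [-7.2 10.6]
0.235 21 x [22.5 28.1] y [-15.4  16.7]
0.25 32 x [24.  28.4] y [-14.7  16.2]
0.265 42 x [13.3 27.9] y [-15.5  17.4]
```

View pics/over.png

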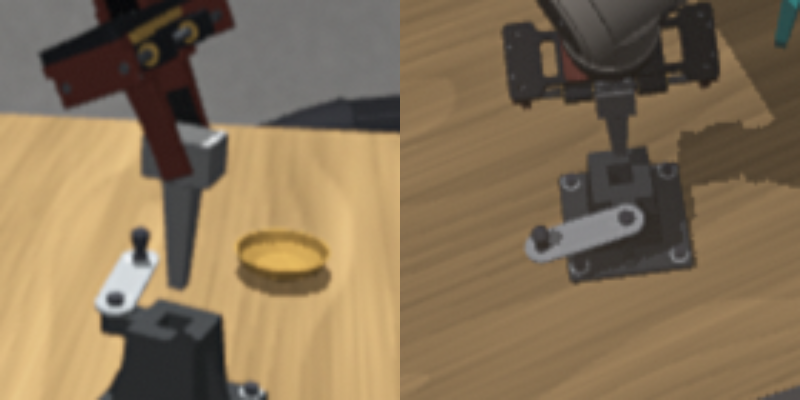

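Upright, tip over the mouth (shank (180,280) left, (618,150) right). The cameras disagree by 2–3 mm, so I'll reference the stake to the holder within the same images.

```bash
python3 - <<'E'
from shank import *
for n in("side2","scene2","side1","w2"):
    c=dict(np.load(n+".npz")); W=cloud(c); L=axispts(W.reshape(-1,3),SYAW); S=cv2.cvtColor(c["image"],cv2.COLOR_BGR2HSV)[...,1].ravel()
    m=(abs(L[:,:2])<.042).all(1)&(S<90)
    t=L[m]; tz=np.median(t[(t[:,2]>.095)&(t[:,2]<.105)][:,2]); q=t[abs(t[:,2]-tz)<.003]
    # edges using the middle band of the other coordinate
    qx=q[abs(q[:,1])<.025]; qy=q[(q[:,0]<.02)&(q[:,0]>-.028)]
    print(n,"topz",tz.round(4),len(q),"x",(np.percentile(qx[:,0],[1,99])*1000).round(1),"y",(np.percentile(qy[:,1],[1,99])*1000).round(1))
    F=L[(abs(L[:,:2])<.09).all(1)&(abs(L[:,2]-.0135)<.004)&(S<90)]
    print("   foot x",(np.percentile(F[:,0],[1,99])*1000).round(1),"y",(np.percentile(F[:,1],[1,99])*1000).round(1))
E
```

```text
side2 topz 0.0997 359 x [-29.7  40.2] y [-31.1  30.6]
   foot x [-64.1  62.7] y [-58.4  64.7]
scene2 topz 0.1005 247 x [-27.6  38.4] y [-30.4  28.3]
   foot x [-57.3  68.7] y [-64.4  63.4]
side1 topz 0.0997 356 x [-29.6  40.5] y [-30.6  30.1]
   foot x [-64.3  61.9] y [-58.8  65.2]
w2 topz 0.0991 2671 x [-29.2  40.1] y [-29.9  29.3]
   foot x [-62.9  63.4] y [-63.9  63.1]
```

```bash
cat > ins.py <<'E'
from shank import *
cs,sn=np.cos(SYAW),np.sin(SYAW); RS=np.array([[cs,-sn],[sn,cs]])
def run(off,h,hend,step,stop=5,n=40,gain=.0004):
    o=place([*SOCK,.2],0)[1]
    f0=np.array(robot.get_wrist_force())
    for i in range(n):
        h2=max(h-step,hend); p=place([*(SOCK+RS@off),h2],0)[0]
        hit=robot.move_straight(p,o,feed=.04,stop_force=stop)
        f=np.array(robot.get_wrist_force())-FB; fl=RS.T@f[:2]
        d=np.array(robot.get_ee_pos())-p; h=h2+d[2]
        print(hit,"h",round(h,4),"off",(np.array(off)*1000).round(2),"F",fl.round(1),f[2].round(1),"M",np.round(RS.T@np.array(robot.get_moment())[:2],2),"err",(d*1000).round(1))
        if np.hypot(*fl)>1.5: off=np.array(off)+gain*np.clip(fl,-3,3)
        if f[2]>25 or h<=hend+.0003: break
    print(robot.get_time(),robot.get_width()); return off,h
E
python3 - <<'E'
import ins; from ins import *
off=np.array([.0022,-.0014])
robot.move_straight(place([*(SOCK+RS@off),.25],0)[0],feed=.05); robot.sleep(.2)
ins.FB=np.array(robot.get_wrist_force()); print("FB",ins.FB)
np.save("FB.npy",ins.FB)
off,h=run(off,.25,.150,.02); np.save("off.npy",np.r_[off,h])
for n in("side","scene"):
    c=snap(n); np.savez(n+"3.npz",**c); P,m=shank(c,.105,.30); L=axispts(P,SYAW)
    for a in np.arange(.108,.17,.008):
        q=L[(abs(L[:,2]-a)<.004)&(abs(L[:,0])<.04)]; e=6.5+(a-(h-.113))*62.5
        if len(q)>3: print(n,round(a,3),len(q),"half",e.round(1),"x",(np.percentile(q[:,0],[3,97])*1000).round(1),"y",(np.percentile(q[:,1],[3,97])*1000).round(1))
E
```

```text
FB [ 0.71077967 -0.22427507 -8.43038566]
False h 0.23 off [ 2.2 -1.4] F [-1.8  0.2] 1.0 M [ 0.07 -1.19] err [ 0.  0. -0.]
False h 0.2099 off [ 1.49 -1.31] F [-0.8  0.3] -0.0 M [ 0.07 -1.21] err [ 0.  0. -0.]
False h 0.1899 off [ 1.49 -1.31] F [-1.  -0.2] 1.2 M [ 0.09 -1.16] err [ 0.   0.1 -0. ]
False h 0.1699 off [ 1.49 -1.31] F [-0.5 -0.4] 0.7 M [ 0.11 -1.19] err [ 0.   0.1 -0. ]
False h 0.1498 off [ 1.49 -1.31] F [ 2.1 -0.5] -0.5 M [ 0.04 -2.13] err [ 0.4 -0.3 -0.2]
22.5583 0.03606963992858839
side 0.108 29 half 10.9 x [-12.1   8.1] y [-7.6 11.1]
side 0.116 39 half 11.4 x [-12.8  10. ] y [-7.9 12.1]
side 0.124 25 half 11.9 x [-12.7  10.6] y [ 7.9 12.5]
side 0.132 27 half 12.4 x [-28.2  25.3] y [11.9 20.2]
side 0.14 64 half 12.9 x [-29.5  25.8] y [-11.1  24.7]
side 0.148 47 half 13.4 x [-29.7  25.4] y [-6.8 18.7]
side 0.156 53 half 13.9 x [-29.9  24.3] y [-7.3 22.1]
side 0.164 154 half 14.4 x [-29.1  12.7] y [-20.4  18.4]
scene 0.108 6 half 10.9 x [13.2 38.6] y [-15.4  27.1]
scene 0.132 8 half 12.4 x [25.4 29. ] y [-15.3  15.3]
scene 0.14 21 half 12.9 x [25.6 30.4] y [-15.3  15. ]
scene 0.148 20 half 13.4 x [26.5 31.3] y [-16.2  16.9]
scene 0.156 24 half 13.9 x [25.3 30. ] y [-16.6  12.8]
scene 0.164 19 half 14.4 x [24.9 30.6] y [-18.   14.9]
```

```bash
python3 - <<'E'
import ins; from ins import *
ins.FB=np.load("FB.npy"); s=np.load("off.npy"); 
off,h=run(s[:2]+[.0008,0],s[2],.124,.005,stop=8,n=12,gain=.0003); np.save("off.npy",np.r_[off,h])
E
```

```text
False h 0.1445 off [ 3.11 -1.51] F [-0.2  0.7] 0.5 M [ 0.05 -1.32] err [-0.5  0.1 -0.3]
False h 0.1392 off [ 3.11 -1.51] F [-0.2  0.8] 0.5 M [ 0.09 -1.36] err [-0.2 -0.  -0.3]
False h 0.1339 off [ 3.11 -1.51] F [ 0.4 -0.2] -0.4 M [ 0.08 -1.62] err [ 0.1 -0.1 -0.3]
False h 0.1284 off [ 3.11 -1.51] F [3.  0.8] -3.3 M [ 0.32 -2.2 ] err [ 0.5 -0.1 -0.5]
True h 0.1242 off [ 4.   -1.27] F [ 1.2 -0.3] 11.6 M [ 0.2  -0.06] err [ 0.1 -0.2  0.2]
24.0 0.03580977013612704
```

```bash
cat > chk.py <<'E'
from shank import *
def chk(name):
    ims=[]
    for n in("side","scene"):
        c=snap(n); np.savez(name+n+".npz",**c); P,m=shank(c,.1015,.16); L=axispts(P,SYAW)
        hd=L[(L[:,2]>.12)&(L[:,2]<.145)]
        # top face: z histogram
        hist,ed=np.histogram(hd[:,2],np.arange(.12,.146,.001)); i=hist.argmax(); tp=hd[abs(hd[:,2]-ed[i])<.004]
        A_=np.c_[tp[:,:2],np.ones(len(tp))]; co=np.linalg.lstsq(A_,tp[:,2],rcond=None)[0]
        print(n,"face z",co[2].round(4),"slope deg",np.degrees(co[:2]).round(2),len(tp),"x",(np.percentile(tp[:,0],[2,98])*1000).round(1),"y",(np.percentile(tp[:,1],[2,98])*1000).round(1))
        u0,v0=(255,160) if n=="side" else (175,125)
        ims.append(cv2.resize(c["image"][v0:v0+90,u0:u0+90],(400,400),interpolation=cv2.INTER_CUBIC))
    cv2.imwrite(f"pics/{name}.png",np.hstack(ims))
E
python3 -c "
from chk import *
chk('ins1')"
```

```text
side face z 0.1392 slope deg [ 0.16 -2.08] 149 x [-27.2  16.2] y [-20.3  18.4]
scene face z 0.1286 slope deg [5.82 0.76] 20 x [28.6 32.1] y [-16.6  15.1]
```

View pics/ins1.png

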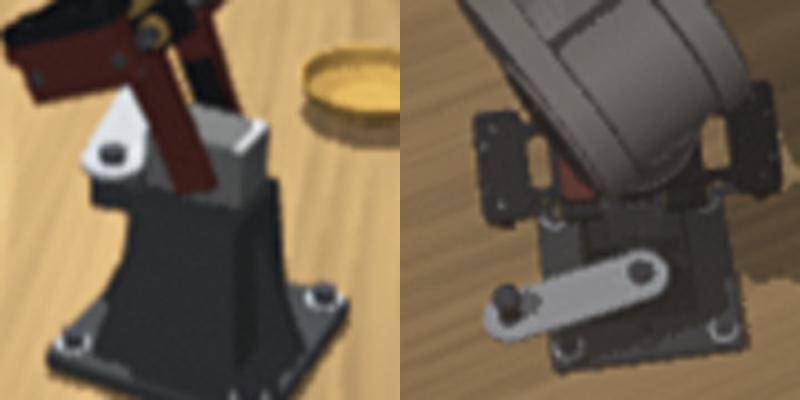

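The head sits low over the mouth (205,150), level within the noise, face at about 139.3 mm against 138 mm for home. I'll ease the lateral offset and push the last millimetre while still gripped.

```bash
python3 - <<'E'
import ins; from ins import *
ins.FB=np.load("FB.npy"); off,h=np.load("off.npy")[:2],np.load("off.npy")[2]
o=place([*SOCK,.2],0)[1]
def go(off,h,stop=None):
    r=robot.move_straight(place([*(SOCK+RS@off),h],0)[0],o,feed=.02,stop_force=stop)
    f=np.array(robot.get_wrist_force())-ins.FB
    print(r,off*1000,"TCPh",(robot.get_ee_pos()[2]-place([0,0,0],0)[0][2]).round(4),"F",(RS.T@f[:2]).round(1),f[2].round(1),"M",np.round(RS.T@np.array(robot.get_moment())[:2],2))
    return r
for dx in(-.0004,-.0008):
    go(np.array(off)+[dx,0],h)
off=np.array(off)+[-.0008,0]
for i in range(8):
    h-=.0006
    go(off,h)
    f=np.array(robot.get_wrist_force())-ins.FB
    if f[2]>18: break
np.save("off.npy",np.r_[off,h]); print(robot.get_time())
from chk import chk; chk("ins2")
E
```

```text
False [ 3.60049578 -1.26534852] TCPh 0.1242 F [4.3 0.8] 7.4 M [ 0.09 -0.63]
False [ 3.20049578 -1.26534852] TCPh 0.1242 F [5.1 0.5] 7.4 M [ 0.09 -0.94]
False [ 3.20049578 -1.26534852] TCPh 0.1242 F [ 4.9 -0.4] 12.0 M [-0.1  -0.45]
False [ 3.20049578 -1.26534852] TCPh 0.124 F [ 3.8 -0.4] 14.3 M [-0.14 -0.04]
False [ 3.20049578 -1.26534852] TCPh 0.1238 F [ 4.4 -0.9] 17.2 M [-0.2  0.2]
False [ 3.20049578 -1.26534852] TCPh 0.1234 F [ 4.2 -1.6] 17.7 M [-0.26  0.34]
False [ 3.20049578 -1.26534852] TCPh 0.123 F [ 4.6 -2. ] 18.8 M [-0.22  0.51]
25.85
side face z 0.1383 slope deg [ 1.02 -1.62] 147 x [-27.2  15. ] y [-20.8  17.7]
scene face z 0.1453 slope deg [-25.16   0.36] 20 x [26.8 32.6] y [-16.4  14.9]
```

```bash
python3 - <<'E'
import ins; from ins import *
ins.FB=np.load("FB.npy"); off,h=np.load("off.npy")[:2],np.load("off.npy")[2]
o=place([*SOCK,.2],0)[1]
for i in range(6):
    h-=.0006; off=off+[.00015,-.0001]
    robot.move_straight(place([*(SOCK+RS@off),h],0)[0],o,feed=.02)
    f=np.array(robot.get_wrist_force())-ins.FB
    print("TCPh",(robot.get_ee_pos()[2]-place([0,0,0],0)[0][2]).round(4),"F",(RS.T@f[:2]).round(1),f[2].round(1))
    if f[2]>26: break
from chk import chk; chk("ins3")
# unload the push gently, then let go slowly
p=np.array(robot.get_ee_pos()); robot.grip(.036,20); robot.grip(.0365,5); robot.grip(.044); robot.sleep(.3)
print("F after",np.round(robot.get_wrist_force(),1),robot.get_ee_pos()-p)
chk("rel1"); print(robot.get_time())
X=R.from_rotvec(o).as_matrix()[:,0]
robot.grip(.062); print("hit",robot.move_straight(np.array(robot.get_ee_pos())-.09*X,feed=.1,stop_force=6)); chk("rel2"); print(robot.get_time())
E
```

```text
TCPh 0.1227 F [ 3.5 -2.1] 21.7
TCPh 0.1224 F [ 2.2 -2.4] 24.5
TCPh 0.1224 F [ 1.8 -3.8] 27.0
side face z 0.1375 slope deg [ 1.05 -2.56] 153 x [-27.   16.5] y [-20.4  18.3]
scene face z 0.1324 slope deg [-13.69   1.75] 25 x [27.2 33.3] y [-18.2  15.8]
F after [ 0.  -0.1  0.5] [-0.00067977  0.00015845 -0.00297826]
side face z 0.1375 slope deg [ 1.82 -0.35] 177 x [-27.3  17.9] y [-25.2  18.7]
scene face z 0.1331 slope deg [-21.28  -0.19] 12 x [28.3 31.4] y [-18.3  12.3]
28.1333
hit False
side face z 0.1374 slope deg [ 0.79 -2.83] 218 x [-26.8  26.9] y [-16.6  18.3]
scene face z 0.1377 slope deg [1.38 1.54] 67 x [12.9 32. ] y [-16.9  16.6]
29.7833
```

View pics/rel2.png

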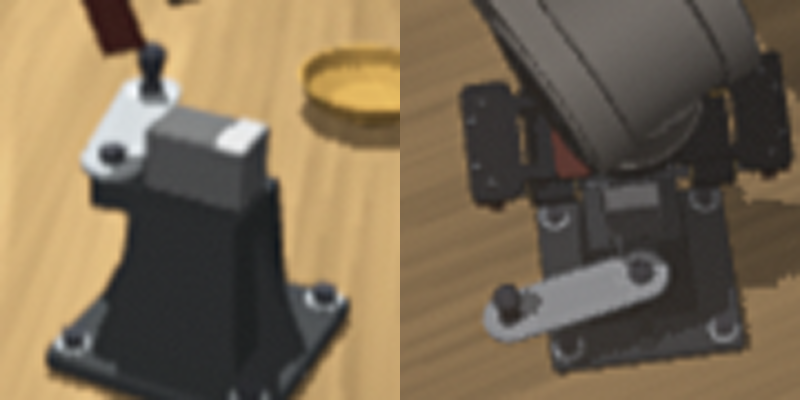

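The stake stands free at home: head at (205,150), face 37.8 mm above the holder top against an expected 38 mm. Next is the press with closed fingertips.

```bash
python3 - <<'E'
from chk import *
robot.grip(.0,20); print("w",robot.get_width())
cand=[(robot.solve_ik([*SOCK,.20],ori(SYAW+k*np.pi/2)),k) for k in range(4)]
q0=np.array(robot.get_qpos()); q,k=min([(q,k) for q,k in cand if q is not None],key=lambda t:abs(np.array(t[0])-q0).max())
print(k,np.round(q,2)); 
robot.move_joints(q); robot.sleep(.3); f0=np.array(robot.get_wrist_force())
xy=SOCK
robot.move_straight([*xy,.158],feed=.08)
print("hit",robot.move_straight([*xy,.148],feed=.012,stop_force=3))
z=robot.get_ee_pos()[2]; print("contact tip z",z-.014,np.array(robot.get_wrist_force())-f0)
zc=z
for i in range(40):
    zc-=.0003; robot.move_straight([*xy,zc],feed=.01); robot.sleep(.05)
    f=np.array(robot.get_wrist_force())-f0
    if f[2]>14.2: break
log=[]
for _ in range(8): robot.sleep(.1); log.append((np.array(robot.get_wrist_force())-f0).round(1))
print(i,zc,robot.get_ee_pos()[2],"F",f.round(1),np.mean(log,0),np.max(log,0)[2],robot.get_time())
E
```

```text
w 0.0004937396712301106
1 [ 0.73  0.4  -0.84  1.9   0.35  1.    0.99]
hit True
contact tip z 0.13762164209247407 [-0.12038677 -1.01670298  4.87172375]
4 0.1501216420924741 0.15151136229333034 F [-4.9 -1.  16.5] [-5.7625 -0.8125 16.275 ] 17.1 35.2083
```

```bash
python3 - <<'E'
from chk import *
p=np.array(robot.get_ee_pos()); robot.move_straight([p[0],p[1],.25],feed=.12)
robot.move_joints([1.239,0.477,0.022,1.555,-0.011,1.109,-0.083]); robot.sleep(.3)
chk("fin"); print(robot.get_time(),np.round(robot.get_wrist_force(),1))
# bystanders and cover: before/after image change in side and scene
ims=[]
for n in("side","scene"):
    a=np.load(n+"0.npz"); b=np.load("fin"+n+".npz"); Wb=cloud(dict(b)); Wa=cloud(dict(a))
    for nm,c,r in(("dome",(.521,.258),.035),("dish",(.43,-.395),.07),("file",(.773,-.121),.12)):
        f=lambda W:np.nanmedian(W[(np.hypot(W[...,0]-c[0],W[...,1]-c[1])<r)&(W[...,2]>.005)],0).round(4)
        print(n,nm,f(Wa),f(Wb))
    ims.append(cv2.resize(b["image"],(400,300)))
z=Wb[...,2]; m=(z>.112)&(np.hypot(Wb[...,0]-HINGE[0],Wb[...,1]-HINGE[1])<.12)&(Wb[...,1]<-.14)
k=Wb[m].mean(0); print("knob",k.round(3),"cover rad",np.mod(np.arctan2(k[1]-HINGE[1],k[0]-HINGE[0])-np.radians(161.6),2*np.pi))
i=cv2.imread("pics/fin.png"); cv2.imwrite("pics/fin2.png",np.vstack([i[:300] if 0 else cv2.resize(i,(600,300)),cv2.resize(np.hstack(ims),(600,225))]))
E
```

```text
side face z 0.1373 slope deg [ 0.62 -2.38] 216 x [-27.   26.8] y [-16.7  17.8]
scene face z 0.1376 slope deg [-0.62  0.26] 204 x [-25.2  30.9] y [-18.  16.]
39.0083 [-0.7 -0.1 -0.2]
side dome [0.5219 0.275  0.1042] [0.5219 0.275  0.1041]
side dish [ 0.4383 -0.4193  0.016 ] [ 0.4387 -0.4187  0.0155]
side file [ 0.7704 -0.105   0.0164] [ 0.7707 -0.1057  0.0165]
scene dome [0.5357 0.253  0.1064] [0.536  0.2526 0.1073]
scene dish [ 0.426  -0.3979  0.0116] [ 0.4266 -0.3985  0.0115]
scene file [ 0.7751 -0.124   0.0175] [ 0.7759 -0.118   0.0173]
knob [ 0.572 -0.195  0.128] cover rad 1.848553057323329
```

View pics/fin2.png

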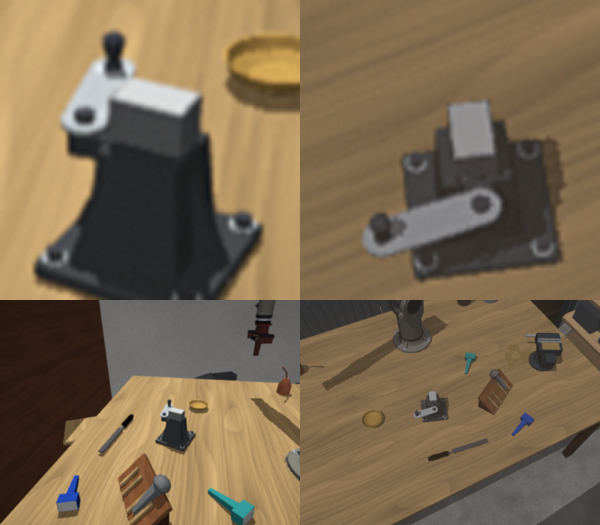

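The stake stands upright and square in the holder (head at (470,130)), the cover is aside, and the bystanders have not moved.

```bash
python3 -c "
from plant import robot
robot.hand_in(); print(robot.get_time())"
```

```text
the job is handed in; nothing more can be done
the job is handed in; nothing more can be done
```

The flat-faced stake is standing in the holder's socket, bedded and free, and the job is handed in; the clock was at about 39 s at the last check.

- **Cover:** I swung it aside to about 1.85 rad, measured afterwards from the knob.
- **Stake:** I gripped it across its 36 mm, lifted it straight out and lowered it into the socket under force feedback. I pushed it home while still gripped, with up to about 27 N, then let go.
- **Bedding:** I pressed the closed fingertips down on the face. The reading averaged 16.3 N with a peak of 17.1 N, slightly above the 15 N asked for. There was also about 6 N of sideways force during the press.

**Last checks:**
- **Height:** The face is about 137.5 mm above the bench, against 138 mm for fully home. Fingertip contact agreed at 137.6 mm.
- **Upright:** The scene camera shows the face level within about 0.6°. The side camera suggests 2.4° of slope about one axis, but it sees the face at a shallow angle, so I put that down to noise.
- **Position:** The cameras disagreed by 2–3 mm on the stake's position over the socket. I settled that by feel and by measuring against the holder.
- **Bystanders:** The domed stake and the dish read the same before and after, within 1 mm. The file reads the same from the side camera. In the scene camera its measured middle shifted 6 mm along its length, which I take as noise since nothing came near it.

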